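# Pot to the small ring, then power on touch-free

### The arm

A 6-joint arm with a two-finger parallel gripper is mounted at the origin on the work surface. World frame = base frame: x ahead of the robot, y to its left, z up, the work surface at z = 0. Lengths are in m, angles in rad, forces in N, time in s.
With the tool pointing down it reaches from about 0.35 to 0.875 m from the base axis. Payload 15.5 kg.
Tool frame: the origin (TCP) lies between the finger pads, 19 mm behind the fingertips; this is the grasp point; z points along the fingers, y is the line along which they close (so a half turn about z gives the same grasp; the last joint's range is limited). The gripper opens to 85 mm and grips with 20 to 120 N. Pads are 22 mm wide; open, the fingers measure 114 mm over their backs; the gripper's body (76 mm by 85 mm) begins 54 mm behind the grasp point. The pads swing forward as they close: fully open they stand 13 mm farther back than shut.
Start: joints at [1.119, 0.494, 1.345, -0, 1.302, -0.096], TCP at [0.218, 0.586, 0.25] pointing down, gripper open.
Joint ranges: [-2.91, 2.91], [-0.82, 2.16], [0.22, 2.67], [-1.22, 4.37], [0.12, 2.79], [-3.08, 3.08]. Speed limits (rad/s): [1.89, 1.89, 2.57, 3.01, 3.01, 3.01].

### API

Orientations are given as a unit quaternion [x, y, z, w].
In Python, from rig import telemetry, vision, manip gives the robot as it stands. The module is installed in compiled form; this text tells all that it offers.
- The arm moves only by the shell command python3 -m inch 'ROWS'. ROWS is JSON, a list of rows, each a list of 7 numbers: the shift along the tool's x, y, z each as a share of 0.15 m, from -1 to 1, then the turn, a rotation vector about the tool's x, y, z each as a share of pi rad, from -1 to 1, then the opening, from -1 (shut) to 1 (fully open). A call has 1 to 10 rows; each row is the pose to reach, as a shift and turn from the pose commanded when the call began, along the tool's axes at that moment, turning the shorter way round; what a row does not reach only later rows make up. A row lasts 1/10 s, in which the tool goes at most 50 mm and 8.59 degrees, less where a joint would pass 70% of its speed; a pose out of reach is approached as far as the arm can. A call with a number of a shift or a turn outside -1 to 1 is refused whole. A call with a gripper value outside its range is refused whole. The fingers move at their own pace and stop on an object; the grip force is fixed at half the most. Time passes only in rows, so rows that repeat a pose let the fingers close. It gives the time, the measured TCP pose, the force, the opening and the grip force at its end, in the units of the state.
- telemetry.state(): the state, without advancing time (a new reading comes with each control period).
- vision.read_camera(name): name is "side" or "top" or "wrist"; returns a dict with "image" (400x640x3 uint8, red, green, blue), "range_z" (400x640 float32, m along the optical axis (not along the pixel's ray), 0 where there is no reading), "fx", "fy", "cx", "cy" (pixels), "k1" (the pictures are not rectified: a ray, as slopes to the right and down, at radius r is drawn at 1 + k1 r^2 times it, then the intrinsics apply), "R" (3x3) and "t" (3): a world point X has camera coordinates R X + t. Camera axes: x right, y down, z forward; pixel columns grow to the right and rows downward; lengths in m; the calibration is good to about 2 mm. A picture is of the moment at which its call begins.
- manip.hand_in(): hands the job in; it is judged then, once.
The state is a dict: "time": time; "joints": joint angles; "joint_vel": joint speeds; "joint_efforts": joint torques, N m; "ee_pos": TCP position; "eef_rot": TCP orientation; "force": force on the tool from outside, world axes, zero at the start; "moment": the same for the moment, N m; "grip_width": finger opening in m; "gripper_force": force on a finger pad.
Only numpy, scipy, OpenCV 4.12 (cv2) and the standard library are available. Lean on these libraries where they do the work, as an engineer would, in place of code of your own. Each camera call takes 0.05 s, during which the arm holds its last target. There are 200 camera calls.

### The job

The little lidded pot stands on the large ring of the hob, which is too big for it: push it by its side across the glass until it stands centred on the small ring, without lifting it or touching its lid knob, and draw the fingers back from it. Then switch the hob on by pointing at the power mark, the round one of the three marks on the near strip: hold the tool point over its middle for three seconds with the fingertips about 2 cm above the glass. Do not touch the glass, do not point at the other two marks, and leave the other kitchen things where they are.

Things in the scene. Friction and masses are not known exactly. Their poses are not given: they have to be found in the camera images.
- hob: black glass hob, 360 mm deep (its x) by 560 mm wide (its y), its top 6 mm above the worktop, thin metal trim. Fixed. Origin: centre of its underside, on the worktop. The near 100 mm strip carries three touch-free marks, beyond it two cooking rings lie side by side, 260 mm between centres, in either order.
- ring_large: larger printed cooking ring, 200 mm across, a thin grey circle with a small cross at its centre, flat on the glass. Origin: its centre, on the glass.
- ring_small: smaller printed cooking ring, 150 mm across, a thin grey circle with a small cross at its centre, flat on the glass. Origin: its centre, on the glass.
- pot: low round steel pot, lid fixed on, 130 mm across (lid rim 134), wall upright from 5 to 52 mm above its underside, lid to 63 mm. Two wire lugs on its own +x and -x sides, 39 to 47 mm up, 30 mm wide, reaching 79 mm from the axis, at the start within 0.4 rad of world x. About 0.6 kg; slides with a few newtons. Origin: centre of underside. Starts on the large ring, up to 35 mm off centre.
- pot_knob: black knob in the middle of the pot's lid, 24 mm across, its top 83 mm above the pot's underside. Not to be touched. Origin: foot of the knob.
- mark_round: the power sensor: a round mark with an open middle (a thick circle), 34 mm across, printed flat on the near strip of the glass, light grey on black. Origin: its centre, on the glass; z up. The three marks stand in a row along y, 85 mm apart, in any order. It answers to the tool point held within 20 mm of its centre seen from above and 20 to 65 mm above the glass.
- mark_square: another sensor: a filled square mark, 30 mm, printed flat on the near strip of the glass, light grey on black. Origin: its centre, on the glass; z up. The three marks stand in a row along y, 85 mm apart, in any order.
- mark_bars: another sensor: a mark of two parallel bars, 32 mm by 29 mm over both, printed flat on the near strip of the glass, light grey on black. Origin: its centre, on the glass; z up. The three marks stand in a row along y, 85 mm apart, in any order.
- mill: wooden pepper mill, upright, 36 mm across, 80 mm tall, standing on the hob's far edge. Origin: centre of its underside.
- spoon: steel spoon, 150 mm long, lying on the hob's near strip beside the marks, at its left end (+y). Origin: about its middle, on the glass.
- mug: white mug, 80 mm across, 90 mm tall, on the worktop right of the hob. Origin: centre of its underside.
- bowl: blue ceramic bowl, 130 mm across, 50 mm tall, on the worktop left of the hob. Origin: centre of its underside.
- honey: amber jar, 70 mm across, 100 mm tall, on the worktop right of the hob. Origin: centre of its underside.
- tin: tin can, 74 mm across, 110 mm tall, on the worktop left of the hob. Origin: centre of its underside.
Things that resemble listed ones, but are neither listed nor needed, are in the scene too. What is shaped like the pot but green or turquoise is not meant.

How it is judged:
On the way, in this order (a step that is already met when the one before it is completed fails the run):
1. the pot stands still, centred on the small ring, with the fingers off it (horizontal distance between pot and ring_small below 0.02 m and linear speed of pot below 0.01 m/s and contact force between the fingers and pot below 0.1 N), for 0.3 s.
2. the tool point dwells just above the round mark for at least 2 s, with the pot on the small ring (horizontal distance between the grasp point and mark_round below 0.02 m and z of the grasp point in the frame of mark_round between 0.02 and 0.065 m and horizontal distance between pot and ring_small below 0.02 m), for 2 s.
At the end, for the whole second after the job is handed in: The pot stands upright and at rest on the glass, its centre within 20 mm of the small ring's centre, after the tool point has dwelt for 2 s within 20 mm of the round mark's centre and 20 to 65 mm above the glass (horizontal distance between pot and ring_small below 0.02 m and angle between pot's own z axis and vertical below 0.05 rad and linear speed of pot below 0.01 m/s and z of pot in the frame of hob below 0.012 m); the robot touches nothing.
It fails at once if the pot is lifted or tipped (z of pot in the frame of hob above 0.016 m or angle between pot's own z axis and vertical above 0.25 rad).
It fails at once if the pot's knob is touched (contact force between any of the fingers, the arm and pot_knob above 0.5 N).
It fails at once if the robot touches the hob's glass (contact force between any of the fingers, the arm and hob above 0.5 N).
It fails at once if the tool point is brought low over the square or the bars mark (within 20 mm of its centre seen from above, less than 65 mm above the glass) ((horizontal distance between the grasp point and mark_square below 0.02 m and z of the grasp point in the frame of mark_square below 0.065 m) or (horizontal distance between the grasp point and mark_bars below 0.02 m and z of the grasp point in the frame of mark_bars below 0.065 m)).
It fails at once if another kitchen thing is moved by more than 20 mm (distance of any of mill, spoon, mug, bowl, honey, tin from where it was at the start of the episode above 0.02 m).
It also fails if it takes over 61 s, if anything falls off the work surface, if the arm or the gripper's body presses on something with over 40 N, if the wrist force passes 120 N, or if a joint passes its speed limit or range.

## Working session

There is one attempt and no reset: what is moved stays moved. The work goes in short steps, Python scripts to look and compute and a shell command to move; the robot and the scene stay as the last step left them, time stands still between calls to the robot, and variables do not carry over. Pictures are saved under pics/ and viewed, at most 10 in all, crops included, and the job is handed in when it is done.

```bash
mkdir -p pics
cat > h.py <<'E'
import numpy as np, cv2
from rig import telemetry, vision, manip
def world(c,px,z=None):
    """pixels Nx2 -> world, on plane z or by range"""
    px=np.atleast_2d(np.array(px,float))
    K=np.array([[c['fx'],0,c['cx']],[0,c['fy'],c['cy']],[0,0,1]])
    n=cv2.undistortPoints(px.reshape(-1,1,2),K,np.array([c['k1'],0,0,0.])).reshape(-1,2)
    R=np.array(c['R']);t=np.array(c['t'])
    d=np.c_[n,np.ones(len(n))]
    if z is None:
        s=np.array([c['range_z'][int(round(v)),int(round(u))] for u,v in px])
        return (d*s[:,None]-t)@R
    o=-R.T@t; w=d@R
    return o+w*((z-o[2])/w[:,2])[:,None]
E
python3 - <<'E'
from h import *
import pickle
for n in("top","side"):
    c=vision.read_camera(n); pickle.dump(c,open(n+'.pkl','wb')); cv2.imwrite(f'pics/{n}.png',c['image'][:,:,::-1])
    print(n,np.array(c['R']).round(2).tolist(),c['t'],c['fx'],c['k1'])
s=telemetry.state();print(s)
E
```

```text
top [[-0.02, -1.0, -0.01], [-0.99, 0.02, -0.16], [0.16, 0.0, -0.99]] [-0.00213141  0.52172485  1.49605679] 478.40237249029775 -0.04437623903488665
side [[1.0, -0.04, 0.01], [-0.02, -0.73, -0.68], [0.03, 0.68, -0.73]] [-0.5079715   0.05488507  1.35786712] 397.2521102735842 -0.008506761676734281
{'time': 0.1, 'joints': array([ 1.11850751e+00,  4.94137791e-01,  1.34605938e+00,  3.75549998e-06,
        1.30248981e+00, -9.54697550e-02]), 'joint_vel': array([ 0.00291392, -0.00063963, -0.00198895,  0.00065099,  0.00182019,
        0.00049255]), 'joint_efforts': array([ 1.36360304e-03, -8.83584452e+01, -3.84557676e+01, -3.17276726e-04,
        5.15605134e-03, -6.68557595e-05]), 'ee_pos': array([0.21815814, 0.58537407, 0.24945277]), 'eef_rot': array([ 1.77465041e-01,  9.84126953e-01, -5.26279153e-04, -1.49732752e-04]), 'force': array([-0.05079393, -0.53905908, -0.52850603]), 'moment': array([-0.0505605 , -0.03471053,  0.08171465]), 'gripper_force': 0.0, 'grip_width': 0.08548418271566498}
```

View pics/top.png

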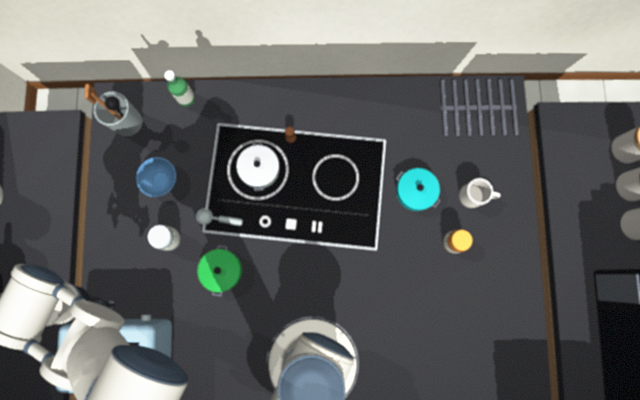

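View pics/side.png

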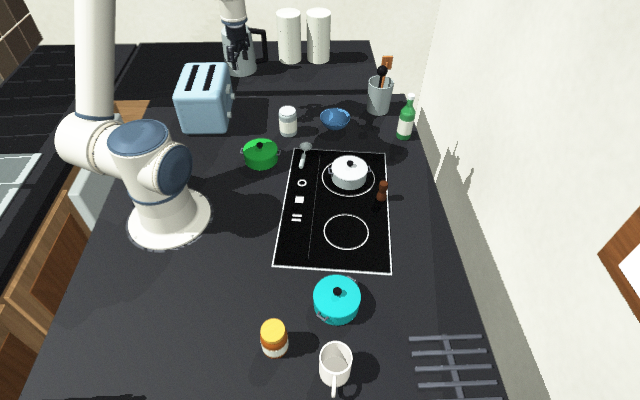

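The top view shows the pot at (257,165) on the large ring at (258,170), and the small ring at (336,177). The marks are round (265,222), square (291,225) and bars (317,227), with the mill at (290,133). The side view agrees. Next I'll rectify onto the glass plane.

```bash
cat >> h.py <<'E'
def ortho(c,z,x0=.35,x1=.85,y0=-.25,y1=.4,s=1000):
    """image in which row = (x1-x)*s, col = (y1-y)*s"""
    X,Y=np.meshgrid(x1-np.arange(int((x1-x0)*s))/s,y1-np.arange(int((y1-y0)*s))/s,indexing='ij')
    P=np.c_[X.ravel(),Y.ravel(),np.full(X.size,z)]
    q=P@np.array(c['R']).T+np.array(c['t']); n=q[:,:2]/q[:,2:]
    n=n*(1+c['k1']*(n**2).sum(1))[:,None]
    u=(n*[c['fx'],c['fy']]+[c['cx'],c['cy']]).astype(np.float32).reshape(*X.shape,2)
    return cv2.remap(c['image'][:,:,::-1].copy(),u[...,0],u[...,1],cv2.INTER_CUBIC)
E
python3 - <<'E'
from h import *
import pickle
for n in("top","side"):
    c=pickle.load(open(n+'.pkl','rb'))
    o=ortho(c,.006); g=cv2.GaussianBlur(cv2.cvtColor(o,cv2.COLOR_BGR2GRAY),(5,5),0)
    for lo,hi in((72,78),(96,104)):
        r=cv2.HoughCircles(g,cv2.HOUGH_GRADIENT,1,150,param1=60,param2=15,minRadius=lo,maxRadius=hi)
        if r is not None: print(n,[(round(.85-v/1000,4),round(.4-u/1000,4),q) for u,v,q in r[0][:4]])
    # pot lid rim
    t=ortho(c,.006+.055); gt=cv2.GaussianBlur(cv2.cvtColor(t,cv2.COLOR_BGR2GRAY),(5,5),0)
    r=cv2.HoughCircles(gt,cv2.HOUGH_GRADIENT,1,100,param1=60,param2=15,minRadius=63,maxRadius=70)
    if r is not None: print(n,'pot',[(round(.85-v/1000,4),round(.4-u/1000,4),q) for u,v,q in r[0][:4]])
    m=(g>110).astype(np.uint8); k,l,st,ce=cv2.connectedComponentsWithStats(m)
    for i in range(1,k):
        if 150<st[i,4]<3000: print('  blob',(.85-ce[i,1]/1000).round(4),(.4-ce[i,0]/1000).round(4),st[i,2:])
    # range points at pot height
    h,w=c['range_z'].shape; vv,uu=np.mgrid[:h,:w]; W=world(c,np.c_[uu.ravel(),vv.ravel()])
    s=(W[:,2]>.045)&(W[:,2]<.1)&(W[:,0]>.5)&(W[:,0]<.85)&(W[:,1]>0)&(W[:,1]<.3)
    p=W[s]; k=p[:,2]>.08; print('  pot pts',p.min(0).round(3),p.max(0).round(3),'knob',p[k].mean(0).round(4),k.sum())
    cv2.imwrite(f'pics/o_{n}.png',o)
o=[cv2.imread(f'pics/o_{n}.png')[:,:] for n in('top','side')]
cv2.imwrite('pics/o.png',cv2.resize(np.vstack(o),(390,600)))
E
```

```text
top [(np.float32(0.5935), np.float32(-0.0865), np.float32(77.4)), (np.float32(0.6405), np.float32(0.1675), np.float32(76.3))]
top [(np.float32(0.6255), np.float32(0.1725), np.float32(102.3))]
top pot [(np.float32(0.5825), np.float32(-0.0835), np.float32(65.2)), (np.float32(0.6255), np.float32(0.1665), np.float32(68.3))]
  blob 0.7208 0.1607 [ 48  11 201]
  blob 0.4504 0.1476 [  40   40 1107]
  blob 0.4404 0.063 [  39   40 1301]
  blob 0.4315 -0.0114 [ 18  40 543]
  blob 0.4289 -0.0316 [ 18  39 545]
  pot pts [0.548 0.046 0.045] [0.746 0.232 0.096] knob [0.6821 0.1086 0.0857] 94
side [(np.float32(0.5945), np.float32(-0.0825), np.float32(76.3)), (np.float32(0.6325), np.float32(0.2285), np.float32(74.0))]
side [(np.float32(0.6255), np.float32(0.1735), np.float32(100.0))]
side pot [(np.float32(0.5885), np.float32(-0.1235), np.float32(69.4)), (np.float32(0.6265), np.float32(0.1695), np.float32(67.2))]
  blob 0.7745 0.2157 [151  23 914]
  blob 0.7399 -0.0745 [ 356   51 2364]
  blob 0.6637 0.0908 [ 58 105 797]
  blob 0.5945 -0.0855 [ 153  153 2896]
  blob 0.4518 0.1505 [ 38  35 777]
  blob 0.4415 0.0659 [  37   34 1038]
  blob 0.4326 -0.0088 [ 16  34 405]
  blob 0.4303 -0.0285 [ 16  33 394]
  pot pts [0.549 0.044 0.045] [0.747 0.231 0.092] knob [0.6858 0.1063 0.0849] 66
```

View pics/o_top.png

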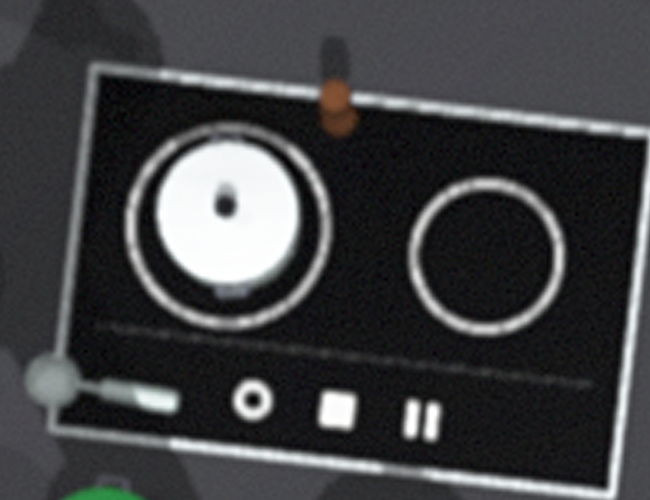

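Measured, with both cameras agreeing:

| Item | x (m) | y (m) |
|---|---|---|
| Small ring | 0.594 | -0.085 |
| Large ring | 0.6255 | 0.173 |
| Pot | 0.626 | 0.168 |
| Round mark | 0.451 | 0.149 |

The two rings are 260 mm apart, as they must be. I'll push with both open fingers straddling the pot's +y side, with tool y perpendicular to the push. That needs the tool turned 76.8° about its z.

```bash
python3 -m inch '[[-0.1,-0.1,0,0,0,0.045,1],[-0.2,-0.2,0,0,0,0.09,1],[-0.3,-0.3,0,0,0,0.135,1],[-0.4,-0.4,0,0,0,0.18,1],[-0.5,-0.5,0,0,0,0.225,1],[-0.6,-0.6,0,0,0,0.27,1],[-0.7,-0.7,0,0,0,0.315,1],[-0.8,-0.8,0,0,0,0.36,1],[-0.9,-0.9,0,0,0,0.4,1],[-1,-0.97,0,0,0,0.427,1]]'
cat > go.py <<'E'
import sys; from h import *; from scipy.spatial.transform import Rotation as Ro
s=telemetry.state(); R=Ro.from_quat(s['eef_rot']).as_matrix()
t=np.array([float(a) for a in sys.argv[1:4]])
print('t',s['time'],'pos',s['ee_pos'].round(4),'toolx',R[:,0].round(3),'tooly',R[:,1].round(3),'shares',(R.T@(t-s['ee_pos'])/.15).round(3),'F',s['force'].round(2))
E
python3 go.py .639 .272 .25
```

```text
time: 1.1
ee_pos: [0.308, 0.3957, 0.2498]
eef_rot: [0.752, 0.659, -0.0, 0.0]
force: [0.1, -0.2, -0.1]
grip_width: 0.0855
gripper_force: 0.0
t 1.1 pos [0.308  0.3957 0.2498] toolx [ 0.132  0.991 -0.001] tooly [ 0.991 -0.132 -0.   ] shares [-5.260e-01  2.296e+00 -2.000e-03] F [ 0.12 -0.17 -0.1 ]
```

```bash
python3 -m inch '[[-0.05,0.15,0,0,0,0,1],[-0.1,0.3,0,0,0,0,1],[-0.15,0.5,0,0,0,0,1],[-0.2,0.7,0,0,0,0,1],[-0.2,0.85,0,0,0,0,1],[-0.2,1,0,0,0,0,1]]' >/dev/null
python3 -m inch '[[-0.1,0.2,0,0,0,0,1],[-0.2,0.4,0,0,0,0,1],[-0.25,0.6,0,0,0,0,1],[-0.32,0.8,0,0,0,0,1],[-0.32,1,0,0,0,0,1],[-0.32,1,0,0,0,0,1],[-0.32,1,0,0,0,0,1]]' >/dev/null; python3 go.py .639 .272 .04
```

```text
t 2.4 pos [0.5957 0.2811 0.2493] toolx [ 0.128  0.992 -0.   ] tooly [ 0.992 -0.128 -0.001] shares [-0.023  0.295  1.395] F [-0.51  0.19  0.57]
```

Run:
```python
from h import *
c=vision.read_camera('wrist'); cv2.imwrite('pics/w.png',c['image'][:,:,::-1])
o=ortho(c,.061,.5,.8,.0,.4,1500); cv2.imwrite('pics/wo.png',o)
```

```text
(no output)
```

View pics/w.png

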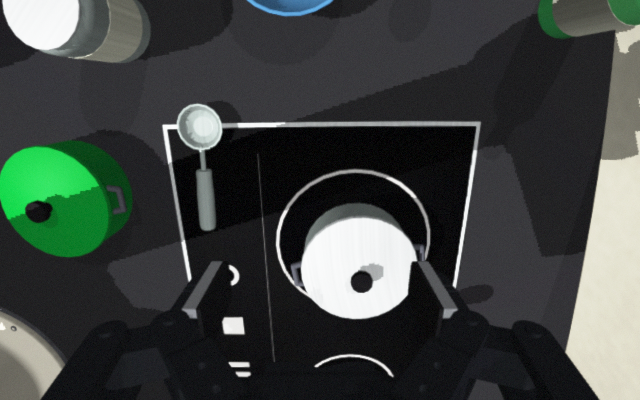

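The wrist view shows the pot lid around (360,265), knob (361,282), and lugs at (298,275) and (420,255), roughly along x. There is clear space behind the pot (+y) for the fingers. I'll refine the pot's position before descending.

Run:
```python
from h import *
for n in('wrist','top'):
    c=vision.read_camera(n)
    h,w=c['range_z'].shape; vv,uu=np.mgrid[:h,:w]; W=world(c,np.c_[uu.ravel(),vv.ravel()])
    d=np.hypot(W[:,0]-.626,W[:,1]-.168)
    p=W[(W[:,2]>.058)&(W[:,2]<.075)&(d<.085)].astype(np.float32)
    print(n,len(p),p[:,2].mean(),cv2.minEnclosingCircle(p[:,:2].copy()))
    k=W[(W[:,2]>.084)&(W[:,2]<.1)&(d<.03)]; print('knob',k.mean(0),len(k))
```

```text
wrist 8667 0.064888224 ((0.6266348361968994, 0.16638176143169403), 0.06711434572935104)
knob [0.62643226 0.16792505 0.08672442] 345
top 1210 0.06556201 ((0.6289283037185669, 0.168163001537323), 0.07097191363573074)
knob [0.62247694 0.16639272 0.08879674] 34
```

```bash
python3 -m inch '[[0.06,0.15,0.2,0,0,0,1],[0.06,0.295,0.4,0,0,0,1],[0.06,0.295,0.6,0,0,0,1],[0.06,0.295,0.8,0,0,0,1],[0.06,0.295,0.9,0,0,0,1],[0.06,0.295,1,0,0,0,1],[0.06,0.295,1,0,0,0,1]]' >/dev/null;  python3 go.py .637 .275 .04
```

```text
t 3.25 pos [0.6398 0.2847 0.0988] toolx [ 0.127  0.992 -0.001] tooly [ 0.992 -0.127 -0.002] shares [-0.066 -0.01   0.392] F [-0.22 -1.17  0.05]
```

```bash
python3 -m inch '[[0,0.013,0.1,0,0,0,1],[0,0.013,0.2,0,0,0,1],[0,0.013,0.3,0,0,0,1],[0,0.013,0.36,0,0,0,1],[0,0.013,0.39,0,0,0,1],[0,0.013,0.39,0,0,0,1]]' >/dev/null;  python3 go.py .602 -.0225 .04
python3 -m inch '[[-0.05,0,0,0,0,0,1],[-0.1,0,0,0,0,0,1],[-0.15,0,0,0,0,0,1],[-0.18,0,0,0,0,0,1],[-0.21,0,0,0,0,0,1],[-0.24,0,0,0,0,0,1],[-0.27,0,0,0,0,0,1],[-0.3,0,0,0,0,0,1],[-0.33,0,0,0,0,0,1],[-0.36,0,0,0,0,0,1]]'; python3 go.py .602 -.0225 .04
```

```text
t 3.85 pos [0.6424 0.2844 0.0407] toolx [ 0.127  0.992 -0.   ] tooly [ 0.992 -0.127 -0.001] shares [-2.063 -0.007  0.006] F [ 0.13  0.27 -0.12]
time: 4.85
ee_pos: [0.6357, 0.2306, 0.0414]
eef_rot: [0.751, 0.661, -0.0, -0.0]
force: [1.5, 0.1, -0.2]
grip_width: 0.0853
gripper_force: 0.0
t 4.85 pos [0.6357 0.2306 0.0414] toolx [ 0.127  0.992 -0.   ] tooly [ 0.992 -0.127 -0.   ] shares [-1.702 -0.009  0.01 ] F [ 1.46  0.14 -0.23]
```

```bash
python3 -m inch '[[-0.04,0,0,0,0,0,1],[-0.08,0,0,0,0,0,1],[-0.12,0,0,0,0,0,1],[-0.16,0,0,0,0,0,1],[-0.2,0,0,0,0,0,1],[-0.24,0,0,0,0,0,1],[-0.28,0,0,0,0,0,1],[-0.32,0,0,0,0,0,1],[-0.36,0,0,0,0,0,1],[-0.4,0,0,0,0,0,1]]'
cat > pot.py <<'E'
from h import *
import sys
g=np.array([float(a) for a in sys.argv[1:3]])
for n in('top','side'):
    c=vision.read_camera(n); cv2.imwrite(f'pics/p_{n}.png',c['image'][:,:,::-1])
    h,w=c['range_z'].shape; vv,uu=np.mgrid[:h,:w]; W=world(c,np.c_[uu.ravel(),vv.ravel()])
    d=np.hypot(*(W[:,:2]-g).T)
    p=W[(W[:,2]>.058)&(W[:,2]<.074)&(d<.075)]; k=W[(W[:,2]>.084)&(W[:,2]<.095)&(d<.03)]
    o=ortho(c,.061); gt=cv2.GaussianBlur(cv2.cvtColor(o,cv2.COLOR_BGR2GRAY),(5,5),0)
    r=cv2.HoughCircles(gt,cv2.HOUGH_GRADIENT,1,20,param1=60,param2=12,minRadius=64,maxRadius=70)
    q=[] if r is None else [(round(.85-v/1000,4),round(.4-u/1000,4),float(e)) for u,v,e in r[0] if np.hypot(.85-v/1000-g[0],.4-u/1000-g[1])<.03][:2]
    print(n,'lid',p.min(0).round(4),p.max(0).round(4),'knob',k.mean(0).round(4),len(k),'hough',q)
E
python3 pot.py .62 .11; python3 go.py .602 -.0225 .04
```

```text
time: 5.85
ee_pos: [0.6281, 0.1709, 0.0415]
eef_rot: [0.751, 0.661, -0.0, -0.0]
force: [0.5, 4.3, -0.7]
grip_width: 0.0853
gripper_force: 1.9
top lid [0.5582 0.0443 0.0583] [0.6882 0.1153 0.0739] knob [0.6159 0.1058 0.0883] 21 hough [(np.float32(0.6195), np.float32(0.1115), 68.30000305175781)]
side lid [0.5556 0.0425 0.0581] [0.685  0.176  0.0734] knob [0.6203 0.1079 0.088 ] 28 hough [(np.float32(0.6205), np.float32(0.1125), 66.0999984741211), (np.float32(0.6435), np.float32(0.1165), 69.4000015258789)]
t 5.95 pos [0.628  0.1704 0.0415] toolx [ 0.128  0.992 -0.   ] tooly [ 0.992 -0.128 -0.   ] shares [-1.298 -0.008  0.011] F [0.42 1.03 0.24]
```

```bash
python3 -m inch '[[-0.04,0,0,0,0,0,1],[-0.09,0,0,0,0,0,1],[-0.14,0,0,0,0,0,1],[-0.19,0,0,0,0,0,1],[-0.24,0,0,0,0,0,1],[-0.29,0,0,0,0,0,1],[-0.34,0,0,0,0,0,1],[-0.39,0,0,0,0,0,1],[-0.44,0,0,0,0,0,1],[-0.48,0,0,0,0,0,1]]' >/dev/null;  python3 -m inch '[[-0.04,0,0,0,0,0,1],[-0.09,0,0,0,0,0,1],[-0.14,0,0,0,0,0,1],[-0.19,0,0,0,0,0,1],[-0.24,0,0,0,0,0,1],[-0.29,0,0,0,0,0,1],[-0.34,0,0,0,0,0,1],[-0.39,0,0,0,0,0,1],[-0.44,0,0,0,0,0,1],[-0.48,0,0,0,0,0,1]]'; python3 pot.py .599 -.04; python3 go.py .602 -.0245 .04
```

```text
time: 7.95
ee_pos: [0.6097, 0.0278, 0.0415]
eef_rot: [0.751, 0.661, -0.0, -0.0]
force: [0.3, 4.0, -0.2]
grip_width: 0.0857
gripper_force: 1.8
top lid [ 0.5592 -0.0967  0.0581] [ 0.6547 -0.0132  0.0736] knob [nan nan nan] 0 hough [(np.float32(0.6005), np.float32(-0.0305), 69.4000015258789)]
side lid [ 0.5372 -0.1003  0.0582] [0.6675 0.0348 0.0736] knob [ 0.6015 -0.0365  0.0878] 34 hough [(np.float32(0.6015), np.float32(-0.0315), 67.19999694824219)]
t 8.05 pos [0.6097 0.0276 0.0415] toolx [ 0.128  0.992 -0.   ] tooly [ 0.992 -0.128 -0.   ] shares [-0.351 -0.007  0.01 ] F [ 0.24  0.05 -0.5 ]pot.py:12: RuntimeWarning: Mean of empty slice.
  print(n,'lid',p.min(0).round(4),p.max(0).round(4),'knob',k.mean(0).round(4),len(k),'hough',q)
  ret = um.true_divide(
```

```bash
python3 -m inch '[[-0.04,0,0,0,0,0,1],[-0.09,0,0,0,0,0,1],[-0.14,0,0,0,0,0,1],[-0.19,0,0,0,0,0,1],[-0.23,0,0,0,0,0,1],[-0.27,0,0,0,0,0,1],[-0.3,0,0,0,0,0,1],[-0.33,0,0,0,0,0,1],[-0.35,0,0,0,0,0,1],[-0.35,0,0,0,0,0,1]]';  python3 -m inch '[[0.02,0,0,0,0,0,1],[0.06,0,0,0,0,0,1],[0.12,0,0,0,0,0,1],[0.2,0,0,0,0,0,1],[0.3,0,0,0,0,0,1],[0.4,0,0,0,0,0,1],[0.5,0,0,0,0,0,1],[0.6,0,-0.1,0,0,0,1],[0.6,0,-0.3,0,0,0,1],[0.6,0,-0.5,0,0,0,1]]'; python3 pot.py .594 -.085; python3 go.py .451 .149 .13
```

```text
time: 9.05
ee_pos: [0.6031, -0.024, 0.0415]
eef_rot: [0.751, 0.661, -0.0, 0.0]
force: [-0.3, 1.1, -0.3]
grip_width: 0.0853
gripper_force: 0.6
time: 10.05
ee_pos: [0.6142, 0.0673, 0.117]
eef_rot: [0.75, 0.661, -0.0, -0.0]
force: [0.7, -0.2, -0.5]
grip_width: 0.0854
gripper_force: 0.0
top lid [ 0.5208 -0.1507  0.058 ] [ 0.6681 -0.0191  0.074 ] knob [ 0.5937 -0.0845  0.088 ] 34 hough [(np.float32(0.5945), np.float32(-0.0845), 68.30000305175781), (np.float32(0.5745), np.float32(-0.0795), 67.19999694824219)]
side lid [ 0.5308 -0.1517  0.0585] [ 0.6604 -0.0169  0.0733] knob [ 0.5949 -0.0865  0.088 ] 37 hough [(np.float32(0.5935), np.float32(-0.0825), 68.30000305175781)]
t 10.15 pos [0.6166 0.067  0.1202] toolx [0.126 0.992 0.001] tooly [ 0.992 -0.126  0.006] shares [ 0.403 -1.164 -0.072] F [ 0.64 -0.63  0.2 ]
```

View pics/p_side.png

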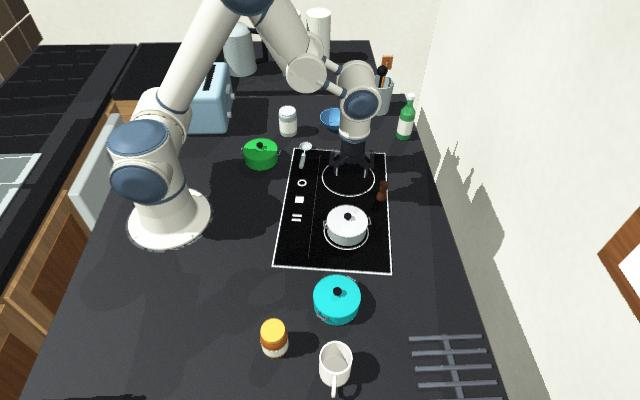

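The side view shows the pot at (347,222) inside the small ring, with the fingers clear. Both cameras put it within about 3 mm of centre. Next is the round mark.

```bash
python3 -m inch '[[0.05,-0.1,-0.07,0,0,0,1],[0.1,-0.25,-0.07,0,0,0,1],[0.2,-0.4,-0.07,0,0,0,1],[0.3,-0.6,-0.07,0,0,0,1],[0.4,-0.8,-0.07,0,0,0,1],[0.4,-0.95,-0.07,0,0,0,1],[0.4,-0.95,-0.07,0,0,0,1],[0.4,-0.95,-0.07,0,0,0,1]]'; python3 go.py .451 .149 .047
```

```text
time: 10.95
ee_pos: [0.4804, 0.1439, 0.127]
eef_rot: [0.75, 0.661, -0.0, -0.0]
force: [0.6, 0.2, 0.3]
grip_width: 0.0851
gripper_force: 0.0
t 10.95 pos [0.4804 0.1439 0.127 ] toolx [ 0.126  0.992 -0.   ] tooly [ 0.992 -0.126 -0.   ] shares [ 0.009 -0.199  0.533] F [0.57 0.25 0.34]
```

```bash
python3 -m inch '[[0.01,-0.1,0,0,0,0,1],[0.01,-0.2,0.1,0,0,0,1],[0.01,-0.2,0.2,0,0,0,1],[0.01,-0.2,0.3,0,0,0,1],[0.01,-0.2,0.4,0,0,0,1],[0.01,-0.2,0.48,0,0,0,1],[0.01,-0.2,0.53,0,0,0,1],[0.01,-0.2,0.53,0,0,0,1]]'; python3 go.py .451 .149 .047
python3 - <<'E'
from h import *
c=vision.read_camera('wrist'); cv2.imwrite('pics/w2.png',c['image'][:,:,::-1])
E
```

```text
time: 11.75
ee_pos: [0.4515, 0.1486, 0.0467]
eef_rot: [0.751, 0.66, -0.0, -0.0]
force: [0.4, -1.0, 0.5]
grip_width: 0.0857
gripper_force: 0.0
t 11.75 pos [0.4515 0.1486 0.0467] toolx [ 0.128  0.992 -0.   ] tooly [ 0.992 -0.128 -0.001] shares [ 0.002 -0.004 -0.002] F [ 0.43 -0.99  0.51]
```

View pics/w2.png

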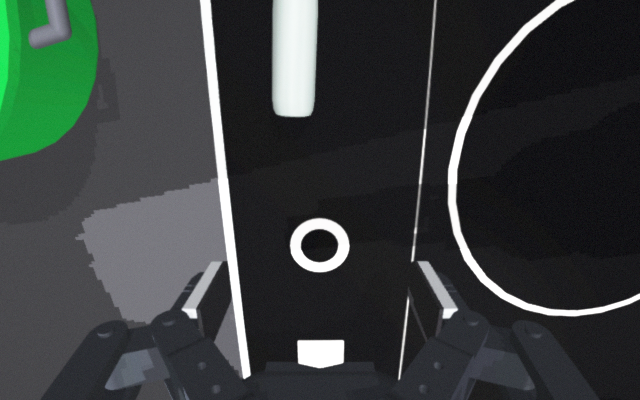

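The wrist view shows the ring mark at (320,245), midway between the fingertips, and the spoon clear at (295,60). Holding for 3 s, then retreating upward.

```bash
python3 - <<'E'
from h import *
c=vision.read_camera('wrist'); print(world(c,[320,245],.006))
E
python3 -m inch '[[0,0,0,0,0,0,1],[0,0,0,0,0,0,1],[0,0,0,0,0,0,1],[0,0,0,0,0,0,1],[0,0,0,0,0,0,1],[0,0,0,0,0,0,1],[0,0,0,0,0,0,1],[0,0,0,0,0,0,1],[0,0,0,0,0,0,1],[0,0,0,0,0,0,1]]' >/dev/null; python3 -m inch '[[0,0,0,0,0,0,1],[0,0,0,0,0,0,1],[0,0,0,0,0,0,1],[0,0,0,0,0,0,1],[0,0,0,0,0,0,1],[0,0,0,0,0,0,1],[0,0,0,0,0,0,1],[0,0,0,0,0,0,1],[0,0,0,0,0,0,1],[0,0,0,0,0,0,1]]' >/dev/null; python3 -m inch '[[0,0,0,0,0,0,1],[0,0,0,0,0,0,1],[0,0,0,0,0,0,1],[0,0,0,0,0,0,1],[0,0,0,0,0,0,1],[0,0,0,0,0,0,1],[0,0,0,0,0,0,1],[0,0,0,0,0,0,1],[0,0,0,0,0,0,1],[0,0,0,0,0,0,1]]'; python3 -m inch '[[0,0,0,0,0,0,1],[0,0,0,0,0,0,1],[0,0,-0.1,0,0,0,1],[0,0,-0.25,0,0,0,1],[0,0,-0.4,0,0,0,1],[0,0,-0.6,0,0,0,1],[0,0,-0.75,0,0,0,1],[0,0,-0.8,0,0,0,1],[0,0,-0.8,0,0,0,1],[0,0,-0.8,0,0,0,1]]'; python3 pot.py .594 -.085
```

```text
[[0.45180868 0.14765259 0.006     ]]
time: 14.85
ee_pos: [0.4513, 0.1487, 0.0474]
eef_rot: [0.751, 0.661, -0.0, -0.0]
force: [0.9, -0.3, -0.5]
grip_width: 0.0856
gripper_force: 0.0
time: 15.85
ee_pos: [0.451, 0.1486, 0.1667]
eef_rot: [0.751, 0.661, -0.0, -0.0]
force: [-0.1, -0.4, 0.1]
grip_width: 0.0852
gripper_force: 0.0
top lid [ 0.5288 -0.1504  0.058 ] [ 0.6677 -0.0191  0.0739] knob [ 0.5937 -0.0841  0.0885] 33 hough [(np.float32(0.5955), np.float32(-0.0835), 68.30000305175781), (np.float32(0.5755), np.float32(-0.0815), 68.30000305175781)]
side lid [ 0.5308 -0.1518  0.0581] [ 0.6611 -0.0192  0.074 ] knob [ 0.5949 -0.0868  0.0878] 37 hough [(np.float32(0.5945), np.float32(-0.0825), 68.30000305175781)]
```

```bash
python3 -c "from rig import manip; print(manip.hand_in())"
```

```text
the job is handed in; nothing more can be done
None
```

The job is handed in, with no verdict returned: the pot measured within about 3 mm of the small ring's centre, the tool point held 3 s within about 2 mm of the round mark's measured centre, and the arm drawn up clear of everything.

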